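# Lock the cart wheel and torque its nut to the click

## Task

Take the locking pin out of the wooden block and put it, without ramming it, all the way down between the spokes into the hole in the stand, so the wheel cannot spin. Then turn the torque wrench on the wheel nut clockwise until its handle breaks over at the hinge, hold it there for half a second without bending it further, and ease off so the handle straightens. Let go, with the pin left in its hole and the other things left alone.

Things in the scene. Friction and masses are not known exactly. Their poses are not given: they have to be found in the camera images.
- stand: Dark steel stand block fixed on the bench, 200 x 200 x 50 mm, carrying the wheel flat on top. Origin: centre of its underside, on the wheel's vertical axis; z up.
- wheel: White six-spoked cart wheel with black tyre, lying flat on the stand: 240 mm across, tyre top 90 mm above the bench, rim's inner radius 102 mm, spokes 14 mm wide, 56 to 74 mm above the bench, hub 60 mm across. Spins almost freely about the stand's vertical centre line. Origin: same point as the stand's. On its hub sits the nut with the torque wrench already on it, top 140 mm above the bench.
- socket (a point): Mouth of the round blind hole in the stand's top, 50 mm above the bench, 75 mm from the wheel's axis: 21 mm in diameter, 2 mm chamfer, straight down, 40 mm deep. At the start an opening between two spokes lies over it, at least 13 mm free on either side of the pin. z up. Pressing the pin harder than 40 N against stand or wheel damages it.
- pin: Plain steel locking pin, 130 mm long: shank 18 mm across with tapered foot (last 4 mm), flat-topped round head 24 mm across, from 100 to 130 mm above the foot. Stands head up in one of the wooden block's two holes, its foot 15 mm above the bench. Origin: centre of the foot; z to the head. Fully down in the stand, its foot rests on the hole's floor, 10 mm above the bench.
- pin_head (a point): Point on the pin's axis at mid-head, 115 mm above its foot: the place to grip it.
- rack: Fixed wooden block, 90 x 180 x 50 mm, with two holes 35 mm deep, 90 mm apart along its y; one holds the pin, the other a pointed drift. Origin: centre of its underside; z up.
- wrench_grip (a point): Middle of the wrench's black round grip (26 mm across, 95 mm long), 128 mm above the bench, 215 mm from the wheel's axis, about which it swings level; x outward, z up. Turned clockwise from above: the free wheel comes along until a spoke meets the pin, then the nut drags (about 4 N at the grip), then it is solid and the handle breaks over at 10 to 12 N; 0.4 to 1.1 rad in all.
- wrench (a joint): Break-over hinge of the wrench, on the wheel's axis: 0 when straight, grows as the handle gives way clockwise. It starts to give at 2.2 N m and the spring behind is soft (2.4 N m at 0.1 rad). A clear break-over is 0.1 rad; beyond 0.18 rad the wrench is overstrained. Springs back when let go.
- drift: Pointed taper drift, dark steel, 170 mm long, standing in the other hole of the block; to be left alone. Origin: centre of its foot.
- jar: Glass jar, 72 mm across, 100 mm tall; to be left alone. Origin: centre of its underside.
- oilcan: Round tin, 66 mm across, 130 mm tall; to be left alone. Origin: centre of its underside.
- hammer: Claw-less hammer with a wooden handle, lying on the bench beyond the wheel; to be left alone. Origin: under its middle.
Mind the look-alikes: they are no part of the job. Leave any red look-alike of the pin alone.

How it is judged:
By the outcome, as a careful person would: the job done as asked, in the order asked, and still so for the second after the job is handed in, with the robot touching nothing.
It also fails if it takes over 67 s, if anything falls off the work surface, if the arm or the gripper's body presses on something with over 40 N, if the wrist force passes 120 N, or if a joint passes its speed limit or range.

## Robot

A 6-joint arm with a two-finger parallel gripper is mounted at the origin on the work surface. World frame = base frame: x ahead of the robot, y to its left, z up, the work surface at z = 0. Lengths are in m, angles in rad, forces in N, time in s.
With the tool pointing down it reaches from about 0.35 to 0.975 m from the base axis. Payload 7.1 kg.
Tool frame: the origin (TCP) lies midway between the tips of the shut fingers; the grasp point (between the pads) lies ctrl.grip_point_offset behind it (ctrl.grip_point_offset is the distance from the TCP to the grasp point, in m); z points along the fingers, y is the line along which they close (so a half turn about z gives the same grasp; the last joint's range is limited). The gripper opens to 88 mm and grips with 3 to 60 N. Pads are 20 mm wide; open, the fingers measure 115 mm over their backs; the gripper's body (75 mm by 178 mm) begins 61 mm behind the grasp point.
Start: joints at [1.279, 0.423, 1.63, -0, 1.089, -0.019], TCP at [0.168, 0.602, 0.223] pointing down, gripper open.
Joint ranges: [-3, 3], [-0.9, 2.11], [0.09, 2.58], [-1.31, 4.45], [0.11, 2.69], [-2.54, 2.54]. Speed limits (rad/s): [2.39, 2.39, 3.01, 3.14, 3.14, 3.14].

## Interface

Orientations are given as [roll, pitch, yaw] about the fixed x, y, z axes, in that order (R = Rz(yaw) Ry(pitch) Rx(roll)).
In Python, from station import ctrl, vision gives the robot as it stands.
- The arm moves only by the tool apply_moves, never from a script. Its arguments are lists of equal length, an entry for each row: "delta_pos": the shift along the tool's x, y, z in units of 50 mm (1.0 is 50 mm), a list of three; "angular": the turn, a rotation vector about the tool's x, y, z in units of 6 degrees (1.0 is 6 degrees), a list of three; "jaw": the opening, from -1 (shut) to 1 (fully open). In form: {"delta_pos": [[tx, ty, tz], ...], "angular": [[wx, wy, wz], ...], "jaw": [jaw, ...]}. A call has 1 to 10 rows; each row is the pose to reach, as a shift and turn from the pose commanded when the call began, along the tool's axes at that moment; what a row does not reach only later rows make up. A row lasts 1/10 s, in which the tool goes at most 50 mm and 8.59 degrees, less where a joint would pass 70% of its speed; a pose out of reach is approached as far as the arm can. A call with a gripper value outside its range is refused whole. The fingers move at their own pace and stop on an object; "newtons" is the grip in N (left out, the last holds). Time passes only in rows, so rows that repeat a pose let the fingers close. It gives the time, the measured TCP pose, the force, the opening and the grip force at its end, in the units of the state.
- ctrl.state(): the state, without advancing time (a new reading comes with each control period).
- vision.grab_frame(name): name is "side" or "top"; returns a dict with "pixels" (480x640x3 uint8, red, green, blue), "range_z" (480x640 float32, m along the optical axis (not along the pixel's ray), 0 where there is no reading), "fx", "fy", "cx", "cy" (pixels), "R" (3x3) and "t" (3): a world point X has camera coordinates R X + t. Camera axes: x right, y down, z forward; pixel columns grow to the right and rows downward; lengths in m; the calibration is good to about 2 mm. A picture is of the moment at which its call begins.
- ctrl.close_job(): hands the job in; it is judged then, once.
The state is a dict: "time_s": time; "qpos": joint angles; "qd": joint speeds; "joint_torque": joint torques, N m; "tool_pos": TCP position; "eef_rot": TCP orientation; "contact_force": force on the tool from outside, world axes, zero at the start; "ft_torque": the same for the moment, N m; "gripper_width": opening from 0.0 (shut) to 1.0 (fully open); "grip_force": force on a finger pad.
Only numpy, scipy, OpenCV 4.12 (cv2) and the standard library are available. Lean on these libraries where they do the work, as an engineer would, in place of code of your own. Each camera call takes 0.05 s, during which the arm holds its last target. There are 200 camera calls.

## Working session

There is one attempt and no reset: what is moved stays moved. The work goes in short steps, Python scripts to look and compute and a tool call to move; the robot and the scene stay as the last step left them, time stands still between calls to the robot, and variables do not carry over. Pictures are saved under pics/ and viewed, at most 10 in all, crops included, and the job is handed in when it is done.

Besides the shell and the picture viewer there is one more tool, called after "Request:" as name(argument=value, ...), one argument or row to a line, values as JSON. apply_moves: Moves the arm, as the interface text tells. Its arguments: {"type":"object","properties":{"delta_pos":{"type":"array"},"angular":{"type":"array"},"jaw":{"type":"array"},"newtons":{"type":"number"}},"required":["delta_pos","angular","jaw"]}

```bash
mkdir -p pics
cat > h.py <<'E'
import numpy as np, cv2
from station import ctrl, vision
def grab(n,save=None):
    f=vision.grab_frame(n)
    if save: cv2.imwrite(f'pics/{save}.png',f['pixels'][:,:,::-1])
    z=f['range_z']; v,u=np.mgrid[0:480,0:640]
    P=np.dstack([(u-f['cx'])/f['fx']*z,(v-f['cy'])/f['fy']*z,z])
    W=(P-f['t'])@f['R']; W[z==0]=np.nan
    return f,W
E
python3 - <<'E'
from h import *
for n in('top','side'):
    f,W=grab(n,n+'0'); print(n,f['R'].round(3).tolist(),f['t'],f['fx']); np.save(n+'W.npy',W)
s=ctrl.state();print(s,ctrl.grip_point_offset)
E
```

```text
top [[-0.008, -0.999, -0.031], [-0.99, 0.013, -0.143], [0.144, 0.029, -0.989]] [0.03146904 0.60099585 1.12676977] 463.5806934303627
side [[0.895, -0.446, 0.011], [-0.273, -0.566, -0.778], [0.353, 0.693, -0.628]] [-0.52183181  0.22637209  1.02318071] 478.0610715633393
{'time_s': 0.1, 'qpos': array([ 1.27897921e+00,  4.23773360e-01,  1.63063527e+00,  1.90649384e-05,
        1.08857516e+00, -1.89950965e-02]), 'qd': array([-0.00074987, -0.00096672, -0.00128797,  0.00178467, -0.0012569 ,
       -0.0006793 ]), 'joint_torque': array([ 7.44636272e-04, -5.45610738e+01, -2.74324411e+01,  6.45767804e-02,
        1.88392564e-02,  2.50425344e-06]), 'tool_pos': array([0.16822607, 0.60140204, 0.22196532]), 'eef_rot': array([-3.14020209e+00, -4.32987483e-05,  2.86876175e+00]), 'contact_force': array([0.43583329, 0.67854923, 0.06735437]), 'ft_torque': array([ 0.01773728, -0.00522613, -0.01492848]), 'grip_force': 0.0, 'gripper_width': 1.002320093677695} 0.0187
```

View pics/top0.png

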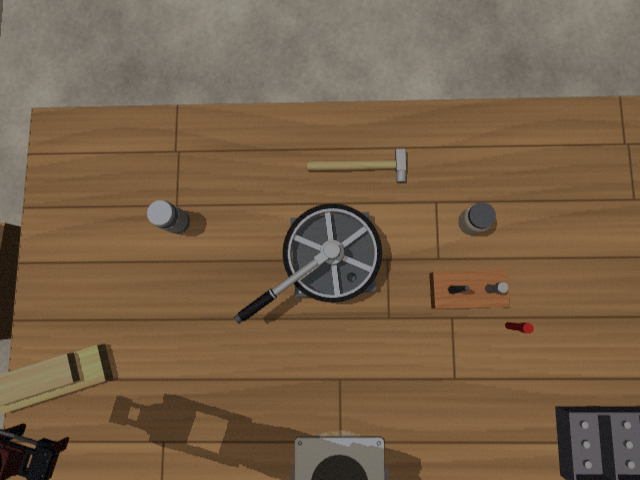

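View pics/side0.png

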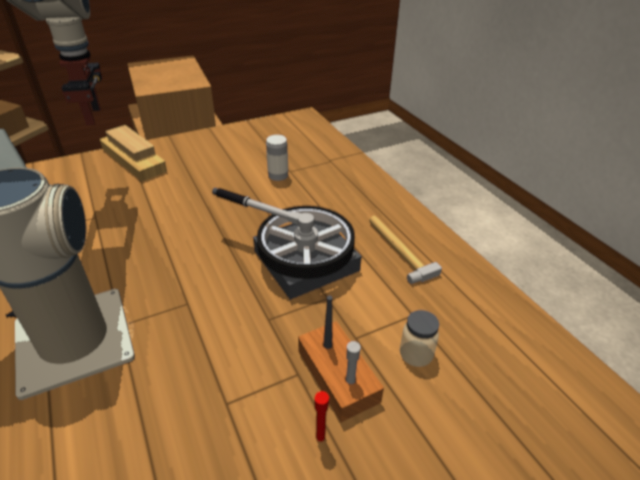

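The top view shows the grey-headed pin at (503,288) in the right-hand hole of the block, the dark pointed drift at (457,289), and the red look-alike standing on the bench at (528,328). The pin I want is the steel one at (503,288): it has a flat round head and stands in the block. The socket looks like the dark spot at (351,278), and the wrench grip is at about (257,305). I'll confirm both in one crop.

Run:
```python
from h import *
W=np.load('topW.npy');S=np.load('sideW.npy')
im=cv2.imread('pics/top0.png');si=cv2.imread('pics/side0.png')
a=cv2.resize(im[200:340,225:385],None,fx=2.5,fy=2.5,interpolation=3);b=cv2.resize(im[250:350,420:548],None,fx=3.1,fy=3.5,interpolation=3)[:350,:396]
c=np.hstack([a[:350],b]);cv2.imwrite('pics/crop.png',c);print(c.shape)
def reg(n,W,zr,xr,yr):
    m=(W[...,2]>zr[0])&(W[...,2]<zr[1])&(W[...,0]>xr[0])&(W[...,0]<xr[1])&(W[...,1]>yr[0])&(W[...,1]<yr[1])
    p=W[m];print(n,len(p),p.mean(0).round(4),p.min(0).round(4),p.max(0).round(4))
    return p,m
for q in [(288,503),(278,351),(250,332),(305,257),(287,457),(328,528)]: print(q,W[q].round(4))
for n,w in(('top',W),('side',S)):
    x,y=W[288,503][:2]
    reg(n+' head',w,(.138,.155),(x-.03,x+.03),(y-.03,y+.03))
    x,y=W[250,332][:2]
    p,m=reg(n+' tyre',w,(.083,.097),(x-.16,x+.16),(y-.16,y+.16))
    r=np.c_[p[:,:2],np.ones(len(p))]
    # tyre outer circle via enclosing circle
    print('circ',cv2.minEnclosingCircle(p[:,:2].astype(np.float32)))
    x,y=W[305,257][:2]
    p,m=reg(n+' grip',w,(.11,.15),(x-.08,x+.08),(y-.08,y+.08))
```

```text
(350, 796, 3)
(288, 503) [ 0.4638 -0.373   0.1443]
(278, 351) [ 0.4967 -0.0359  0.0095]
(250, 332) [0.5546 0.0097 0.1397]
(305, 257) [0.4306 0.181  0.1441]
(287, 457) [ 0.4676 -0.2755  0.1253]
(328, 528) [ 0.3747 -0.427   0.132 ]
top head 97 [ 0.4671 -0.3705  0.1452] [ 0.4571 -0.3818  0.1384] [ 0.4774 -0.3594  0.1497]
top tyre 2279 [0.5586 0.0084 0.0897] [ 0.4382 -0.1074  0.083 ] [0.677  0.1293 0.0969]
circ ((0.5572231411933899, 0.011689046397805214), 0.12068650126457214)
top grip 692 [0.4414 0.1701 0.1375] [0.3925 0.1021 0.1232] [0.5008 0.2359 0.1461]
side head 146 [ 0.4639 -0.3747  0.1443] [ 0.453  -0.3857  0.1381] [ 0.4761 -0.3619  0.1475]
side tyre 1768 [ 0.5505 -0.0024  0.0888] [ 0.4335 -0.1115  0.083 ] [0.6758 0.1314 0.097 ]
circ ((0.5553812384605408, 0.009311487898230553), 0.12323599308729172)
side grip 487 [0.4356 0.164  0.1338] [0.3884 0.1014 0.1146] [0.4924 0.2303 0.1434]
```

View pics/crop.png

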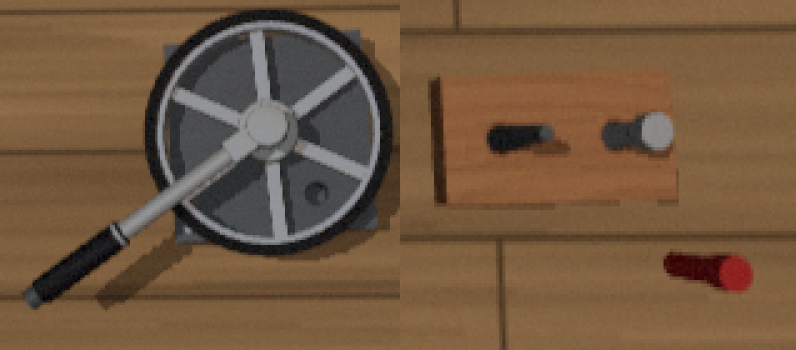

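The left crop shows the socket at crop (316,192), which is image pixel (351.4,276.8), in the spoke gap at lower right. The right crop shows the steel round-headed pin at image (503,287), the tapered drift to its left, and the red look-alike outside the block. So the target is the grey pin.

```bash
cat >> h.py <<'E'
from scipy.spatial.transform import Rotation as Ro
def plan(pos,yawdeg,frm=None):
    """print tool-frame delta in move units from commanded/measured pose (pos,yaw) to the target, tool down"""
    s=ctrl.state()
    p0,y0=(s['tool_pos'],np.degrees(s['eef_rot'][2])) if frm is None else frm
    R0=Ro.from_euler('xyz',[180,0,y0],degrees=True)
    d=R0.inv().apply(np.array(pos)-p0)/.05
    w=(y0-yawdeg+180)%360-180
    print('delta',d.round(3),'wz',round(w/6,3)); return d,w/6
def ray(f,u,v,z):
    d=f['R'].T@np.array([(u-f['cx'])/f['fx'],(v-f['cy'])/f['fy'],1]); c=-f['R'].T@f['t']
    return c+d*(z-c[2])/d[2]
E
python3 - <<'E'
from h import *
f,W=grab('top'); g=cv2.cvtColor(f['pixels'],cv2.COLOR_RGB2GRAY)
print(g[268:286,342:362])
print('hole',ray(f,351.4,276.8,.05))
for n in('top','side'):
    f,W=(f,W) if n=='top' else grab('side')
    m=(abs(W[...,2]-.145)<.008)&(abs(W[...,0]-.466)<.03)&(abs(W[...,1]+.372)<.03)
    h=cv2.cvtColor(f['pixels'],cv2.COLOR_RGB2GRAY)
    v,u=np.nonzero(m); print(n,u.min(),u.max(),v.min(),v.max(),'ctr',ray(f,(u.min()+u.max())/2,(v.min()+v.max())/2,.145))
    for k in(.10,.14):
        pass
plan([.50,.25,.26],90)
plan([.466,-.372,.20],37,(np.array([.50,.25,.26]),90))
E
```

```text
[[ 73  74  78  72  76  72  73  73  74  72  74  75  77  73  74  76  69  65
   88 115]
 [ 70  73  68  71  74  74  75  75  75  74  79  74  75  74  73  74  78  75
   71  63]
 [ 73  73  74  73  74  71  68  73  74  77  77  72  72  76  76  75  72  71
   76  76]
 [ 75  74  74  75  77  77  78  74  76  71  70  74  77  76  75  78  75  73
   75  76]
 [ 72  71  73  73  72  72  71  68  63  56  57  63  68  74  75  73  74  75
   74  75]
 [ 74  71  76  73  73  74  66  49  39  32  35  44  56  67  75  75  73  74
   72  71]
 [ 73  73  74  74  77  63  42  43  32  40  37  26  38  55  69  75  76  73
   74  74]
 [ 76  76  70  76  72  45  42  43  51  48  47  36  50  32  61  80  77  76
   75  75]
 [ 72  74  77  75  66  44  44  44  52  48  51  63  66  46  67  76  77  74
   77  76]
 [ 74  77  76  76  70  48  48  48  48  49  62  75  75  48  64  72  77  76
   74  78]
 [ 73  77  75  73  73  47  45  47  48  51  72  75  76  50  63  74  74  74
   77  74]
 [ 75  77  75  74  78  52  49  48  48  48  76  77  71  62  70  75  78  77
   78  74]
 [ 79  80  77  79  75  71  54  48  47  46  65  71  68  64  73  77  76  76
   75  75]
 [ 71  77  76  78  77  78  66  59  51  47  54  64  69  75  75  74  75  75
   73  75]
 [ 71  72  73  75  76  74  73  71  66  66  65  68  76  76  73  75  75  74
   74  91]
 [ 77  73  75  74  76  73  78  75  74  76  75  74  76  76  73  69  75  75
   91 131]
 [ 72  74  74  73  75  76  75  73  75  73  73  73  72  71  73  77  74 101
  131 148]
 [ 73  75  72  75  76  72  78  74  73  72  70  74  77  75  74  78 101 134
  145 145]]
hole [ 0.49749547 -0.03601059  0.05      ]
top 496 507 282 291 ctr [ 0.46711985 -0.36962995  0.145     ]
side 347 359 342 355 ctr [ 0.46315062 -0.37575014  0.145     ]
delta [-8.284 -4.984 -0.756] wz 12.395
delta [-12.44  -0.68   1.2 ] wz 8.833
```

Request:
apply_moves(
  delta_pos=[
    [-0.5,-0.3,-0.1],
    [-1.3,-0.8,-0.2],
    [-2.2,-1.3,-0.3],
    [-3.1,-1.9,-0.4],
    [-4.1,-2.4,-0.5],
    [-5.1,-3.0,-0.6],
    [-6.0,-3.6,-0.7],
    [-6.9,-4.1,-0.75],
    [-7.7,-4.6,-0.75],
    [-8.3,-5.0,-0.75],
  ],
  angular=[
    [0,0,1],
    [0,0,2.2],
    [0,0,3.4],
    [0,0,4.7],
    [0,0,6],
    [0,0,7.3],
    [0,0,8.6],
    [0,0,9.9],
    [0,0,11.2],
    [0,0,12.4],
  ],
  jaw=[1,1,1,1,1,1,1,1,1,1],
)

```text
time_s: 1.2
tool_pos: [0.4956, 0.2548, 0.2604]
eef_rot: [3.141, -0.0, 1.565]
contact_force: [0.3, 1.4, 0.1]
gripper_width: 1.003
grip_force: 0.0
```

Run:
```python
from h import *
s=ctrl.state();print(s['tool_pos'],s['eef_rot'],s['time_s'])
plan([.466,-.371,.20],37)
```

```text
[0.49555918 0.25480951 0.26039477] [ 3.14107057e+00 -3.32916026e-04  1.56474879e+00] 1.2
delta [-12.52   -0.515   1.208] wz 8.776
```

Request:
apply_moves(
  delta_pos=[
    [-0.5,0,0],
    [-1.3,0,0],
    [-2.2,0,0],
    [-3.2,0,0],
    [-4.2,0,0],
    [-5.2,-0.2,0],
    [-6.2,-0.3,0],
    [-7.2,-0.4,0.2],
    [-8.2,-0.5,0.3],
    [-9.1,-0.5,0.4],
  ],
  angular=[
    [0,0,0.5],
    [0,0,1.4],
    [0,0,2.3],
    [0,0,3.2],
    [0,0,4.1],
    [0,0,5],
    [0,0,5.9],
    [0,0,6.8],
    [0,0,7.8],
    [0,0,8.7],
  ],
  jaw=[1,1,1,1,1,1,1,1,1,1],
)

```text
time_s: 2.2
tool_pos: [0.4681, -0.2005, 0.24]
eef_rot: [-3.142, 0.0, 0.655]
contact_force: [1.4, 0.6, -0.0]
gripper_width: 1.001
grip_force: 0.0
```

Run:
```python
from h import *
plan([.466,-.371,.20],37)
plan([.466,-.371,.1113],37)
```

```text
delta [-2.11   2.68   0.799] wz 0.085
delta [-2.11   2.68   2.573] wz 0.085
```

Request:
apply_moves(
  delta_pos=[
    [-0.5,0.6,0],
    [-1.1,1.4,0],
    [-1.7,2.1,0],
    [-2.1,2.7,0],
    [-2.1,2.7,0],
    [-2.1,2.7,0],
  ],
  angular=[
    [0,0,0],
    [0,0,0],
    [0,0,0],
    [0,0,0],
    [0,0,0],
    [0,0,0],
  ],
  jaw=[1,1,1,1,1,1],
)

```text
time_s: 2.8
tool_pos: [0.4682, -0.3697, 0.2395]
eef_rot: [-3.14, -0.0, 0.658]
contact_force: [-0.1, 0.5, -0.0]
gripper_width: 1.0
grip_force: 0.0
```

Run:
```python
from h import *
plan([.466,-.371,.1113],37)
```

```text
delta [-0.052 -0.006  2.565] wz 0.113
```

Request:
apply_moves(
  delta_pos=[
    [-0.05,0,0.5],
    [-0.05,0,1.2],
    [-0.05,0,1.8],
    [-0.05,0,2.3],
    [-0.05,0,2.56],
    [-0.05,0,2.56],
    [-0.05,0,2.56],
  ],
  angular=[
    [0,0,0.1],
    [0,0,0.1],
    [0,0,0.1],
    [0,0,0.1],
    [0,0,0.1],
    [0,0,0.1],
    [0,0,0.1],
  ],
  jaw=[1,1,1,1,1,1,1],
)

```text
time_s: 3.5
tool_pos: [0.4673, -0.3707, 0.1129]
eef_rot: [3.141, -0.0, 0.65]
contact_force: [0.4, -0.1, 0.5]
gripper_width: 1.0
grip_force: 0.0
```

Request:
apply_moves(
  delta_pos=[
    [0,0,0],
    [0,0,0],
    [0,0,0],
    [0,0,0],
    [0,0,0],
    [0,0,0],
    [0,0,0],
    [0,0,0],
    [0,0,0],
    [0,0,0],
  ],
  angular=[
    [0,0,0],
    [0,0,0],
    [0,0,0],
    [0,0,0],
    [0,0,0],
    [0,0,0],
    [0,0,0],
    [0,0,0],
    [0,0,0],
    [0,0,0],
  ],
  jaw=[-1,-1,-1,-1,-1,-1,-1,-1,-1,-1],
  newtons=30,
)

```text
time_s: 4.5
tool_pos: [0.4668, -0.371, 0.112]
eef_rot: [-3.141, 0.0, 0.649]
contact_force: [-0.0, -0.1, 0.1]
gripper_width: 0.254
grip_force: 30.0
```

Request:
apply_moves(
  delta_pos=[
    [0,0,-0.2],
    [0,0,-0.6],
    [0,0,-1.1],
    [0,0,-1.7],
    [0,0,-2.3],
    [0,0,-2.9],
    [0,0,-3.5],
    [0,0,-4.0],
    [0,0,-4.2],
    [0,0,-4.2],
  ],
  angular=[
    [0,0,0],
    [0,0,0],
    [0,0,0],
    [0,0,0],
    [0,0,0],
    [0,0,0],
    [0,0,0],
    [0,0,0],
    [0,0,0],
    [0,0,0],
  ],
  jaw=[-1,-1,-1,-1,-1,-1,-1,-1,-1,-1],
)

```text
time_s: 5.5
tool_pos: [0.4672, -0.3714, 0.3236]
eef_rot: [3.139, -0.001, 0.649]
contact_force: [0.8, -0.9, -2.4]
gripper_width: 0.252
grip_force: 30.0
```

Run:
```python
from h import *
plan([.497,-.036,.31],37)
f,W=grab('side','side1')
```

```text
delta [ 4.528 -4.984  0.273] wz 0.029
```

View pics/side1.png

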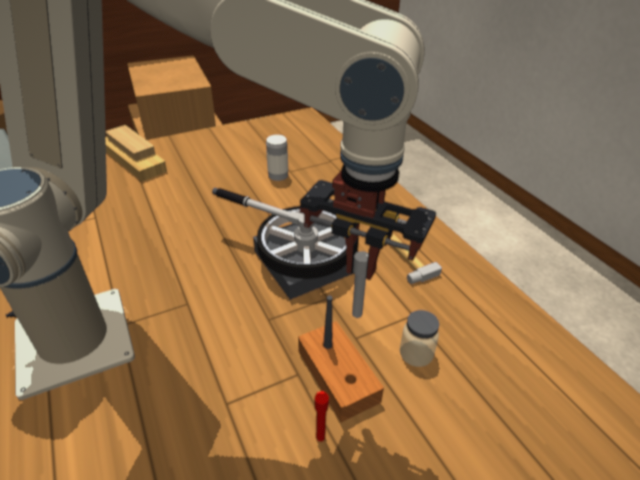

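The pin hangs upright from the gripper, with its foot near (358,315). The block's right-hand hole is empty, and the drift and red pin are untouched.

Request:
apply_moves(
  delta_pos=[
    [0.3,-0.3,0],
    [0.8,-0.9,0],
    [1.4,-1.5,0],
    [2.0,-2.2,0],
    [2.6,-2.9,0],
    [3.2,-3.6,0],
    [3.8,-4.2,0],
    [4.3,-4.7,0],
    [4.5,-5.0,0],
    [4.5,-5.0,0],
  ],
  angular=[
    [0,0,0],
    [0,0,0],
    [0,0,0],
    [0,0,0],
    [0,0,0],
    [0,0,0],
    [0,0,0],
    [0,0,0],
    [0,0,0],
    [0,0,0],
  ],
  jaw=[-1,-1,-1,-1,-1,-1,-1,-1,-1,-1],
)

```text
time_s: 6.55
tool_pos: [0.4939, -0.0338, 0.3202]
eef_rot: [-3.139, 0.002, 0.652]
contact_force: [0.3, 0.1, -1.8]
gripper_width: 0.253
grip_force: 30.0
```

Run:
```python
from h import *
plan([.497,-.036,.205],37)
f,W=grab('side'); 
P=lambda X:(lambda c:(c[0]/c[2]*f['fx']+f['cx'],c[1]/c[2]*f['fy']+f['cy']))(f['R']@np.array(X)+f['t'])
s=ctrl.state()['tool_pos'];print(s,'foot pred px',P([s[0],s[1],s[2]-.097]))
# pin tilt/position: points of shank in side view
m=(np.hypot(W[...,0]-s[0],W[...,1]-s[1])<.025)&(W[...,2]>s[2]-.11)&(W[...,2]<s[2]-.005)
cam=-f['R'].T@f['t']
for a in(.095,.08,.06,.04,.02):
    k=m&(abs(W[...,2]-(s[2]-a))<.008); p=W[k]
    d=(s-cam)[:2];d/=np.linalg.norm(d)
    print(a,len(p),p.mean(0).round(4), 'axis est',(p.mean(0)[:2]+d*.0071).round(4))
```

```text
delta [0.023 0.073 2.305] wz 0.059
[ 0.49412752 -0.03504384  0.32049001] foot pred px (np.float64(289.1110419712616), np.float64(205.17971270193945))
0.095 23 [ 0.4904 -0.0413  0.229 ] axis est [ 0.4931 -0.0347]
0.08 52 [ 0.4896 -0.0413  0.2405] axis est [ 0.4923 -0.0348]
0.06 56 [ 0.4902 -0.0413  0.2604] axis est [ 0.4929 -0.0347]
0.04 51 [ 0.4892 -0.0423  0.2803] axis est [ 0.492  -0.0357]
0.02 58 [ 0.4897 -0.0418  0.3003] axis est [ 0.4924 -0.0353]
```

Request:
apply_moves(
  delta_pos=[
    [0,0,0.3],
    [0,0.1,0.9],
    [0,0.1,1.5],
    [0,0.1,2.1],
    [0,0.1,2.6],
    [0,0.1,2.9],
    [0,0.1,3.1],
    [0,0.1,3.1],
    [0,0.1,3.1],
  ],
  angular=[
    [0,0,0],
    [0,0,0],
    [0,0,0],
    [0,0,0],
    [0,0,0],
    [0,0,0],
    [0,0,0],
    [0,0,0],
    [0,0,0],
  ],
  jaw=[-1,-1,-1,-1,-1,-1,-1,-1,-1],
)

```text
time_s: 7.5
tool_pos: [0.4983, -0.0404, 0.1673]
eef_rot: [3.141, 0.0, 0.648]
contact_force: [0.5, 0.0, -1.6]
gripper_width: 0.253
grip_force: 30.0
```

Run:
```python
from h import *
plan([.497,-.036,.150],37)
f,W=grab('side','s2'); im=cv2.imread('pics/s2.png')[170:310,220:380]
a=cv2.resize(im,None,fx=2.5,fy=2.5,interpolation=3)
grab('top','t2'); b=cv2.resize(cv2.imread('pics/t2.png')[200:340,270:420],None,fx=2.5,fy=2.5,interpolation=3)
cv2.imwrite('pics/c2.png',np.hstack([a,b]))
```

```text
delta [ 0.033 -0.086  0.345] wz 0.023
```

View pics/c2.png

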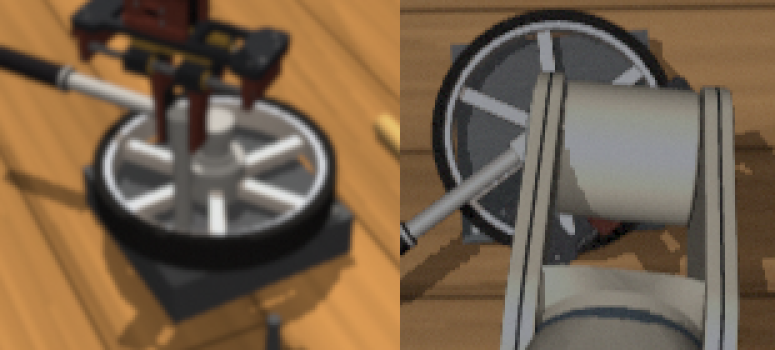

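Request:
apply_moves(
  delta_pos=[
    [0.03,-0.09,0],
    [0.03,-0.09,0.1],
    [0.03,-0.09,0.15],
    [0.03,-0.09,0.2],
    [0.03,-0.09,0.2],
    [0.03,-0.09,0.2],
  ],
  angular=[
    [0,0,0],
    [0,0,0],
    [0,0,0],
    [0,0,0],
    [0,0,0],
    [0,0,0],
  ],
  jaw=[-1,-1,-1,-1,-1,-1],
)

```text
time_s: 8.2
tool_pos: [0.4965, -0.0354, 0.157]
eef_rot: [-3.141, 0.0, 0.649]
contact_force: [-0.3, 1.1, -2.2]
gripper_width: 0.252
grip_force: 30.0
```

Request:
apply_moves(
  delta_pos=[
    [0,0,0],
    [0,0,0],
  ],
  angular=[
    [0,0,0],
    [0,0,0],
  ],
  jaw=[-1,-1],
)

```text
time_s: 8.4
tool_pos: [0.4966, -0.0355, 0.1572]
eef_rot: [3.141, -0.0, 0.649]
contact_force: [-0.4, -0.1, -1.8]
gripper_width: 0.251
grip_force: 30.0
```

Request:
apply_moves(
  delta_pos=[
    [0,0,0.04],
    [0,0,0.08],
    [0,0,0.12],
    [0,0,0.15],
    [0,0,0.18],
    [0,0,0.21],
    [0,0,0.23],
    [0,0,0.23],
  ],
  angular=[
    [0,0,0],
    [0,0,0],
    [0,0,0],
    [0,0,0],
    [0,0,0],
    [0,0,0],
    [0,0,0],
    [0,0,0],
  ],
  jaw=[-1,-1,-1,-1,-1,-1,-1,-1],
)

```text
time_s: 9.2
tool_pos: [0.4964, -0.0354, 0.1454]
eef_rot: [-3.141, 0.0, 0.649]
contact_force: [0.0, 0.5, -2.2]
gripper_width: 0.253
grip_force: 30.0
```

Request:
apply_moves(
  delta_pos=[
    [0,0,0.02],
    [0,0,0.04],
    [0,0,0.05],
    [0,0,0.05],
  ],
  angular=[
    [0,0,0],
    [0,0,0],
    [0,0,0],
    [0,0,0],
  ],
  jaw=[-1,-1,-1,-1],
)

```text
time_s: 9.6
tool_pos: [0.4965, -0.0354, 0.143]
eef_rot: [-3.142, 0.0, 0.649]
contact_force: [-0.9, -1.0, -2.3]
gripper_width: 0.257
grip_force: 30.0
```

Request:
apply_moves(
  delta_pos=[
    [0,0,0.04],
    [0,0,0.08],
    [0,0,0.11],
    [0,0,0.13],
    [0,0,0.13],
  ],
  angular=[
    [0,0,0],
    [0,0,0],
    [0,0,0],
    [0,0,0],
    [0,0,0],
  ],
  jaw=[-1,-1,-1,-1,-1],
)

```text
time_s: 10.1
tool_pos: [0.4964, -0.0354, 0.1364]
eef_rot: [-3.141, 0.0, 0.649]
contact_force: [-0.8, 0.8, -2.0]
gripper_width: 0.252
grip_force: 30.0
```

Request:
apply_moves(
  delta_pos=[
    [0,0,0.05],
    [0,0,0.1],
    [0,0,0.16],
    [0,0,0.22],
    [0,0,0.28],
    [0,0,0.34],
    [0,0,0.4],
    [0,0,0.44],
    [0,0,0.47],
    [0,0,0.47],
  ],
  angular=[
    [0,0,0],
    [0,0,0],
    [0,0,0],
    [0,0,0],
    [0,0,0],
    [0,0,0],
    [0,0,0],
    [0,0,0],
    [0,0,0],
    [0,0,0],
  ],
  jaw=[-1,-1,-1,-1,-1,-1,-1,-1,-1,-1],
)

```text
time_s: 11.1
tool_pos: [0.4964, -0.0354, 0.1129]
eef_rot: [-3.141, 0.0, 0.649]
contact_force: [-0.7, 0.0, -2.1]
gripper_width: 0.251
grip_force: 30.0
```

Request:
apply_moves(
  delta_pos=[
    [0,0,0.03],
    [0,0,0.05],
    [0,0,0.07],
    [0,0,0.08],
    [0,0,0.08],
  ],
  angular=[
    [0,0,0],
    [0,0,0],
    [0,0,0],
    [0,0,0],
    [0,0,0],
  ],
  jaw=[-1,-1,-1,-1,-1],
)

```text
time_s: 11.6
tool_pos: [0.4965, -0.0354, 0.109]
eef_rot: [-3.142, 0.0, 0.649]
contact_force: [-0.8, -0.5, -2.3]
gripper_width: 0.256
grip_force: 30.0
```

Request:
apply_moves(
  delta_pos=[
    [0,0,0.01],
    [0,0,0.02],
    [0,0,0.03],
    [0,0,0.03],
    [0,0,0.03],
  ],
  angular=[
    [0,0,0],
    [0,0,0],
    [0,0,0],
    [0,0,0],
    [0,0,0],
  ],
  jaw=[-1,-1,-1,-1,-1],
)

```text
time_s: 12.1
tool_pos: [0.4965, -0.0354, 0.1076]
eef_rot: [-3.142, 0.0, 0.649]
contact_force: [0.2, -0.2, -3.1]
gripper_width: 0.252
grip_force: 30.0
```

Request:
apply_moves(
  delta_pos=[
    [0,0,0.005],
    [0,0,0.01],
    [0,0,0.01],
  ],
  angular=[
    [0,0,0],
    [0,0,0],
    [0,0,0],
  ],
  jaw=[-1,-1,-1],
)

```text
time_s: 12.4
tool_pos: [0.4965, -0.0354, 0.1071]
eef_rot: [-3.142, 0.0, 0.649]
contact_force: [-0.4, -0.4, -2.2]
gripper_width: 0.253
grip_force: 30.0
```

Request:
apply_moves(
  delta_pos=[
    [0,0,0],
    [0,0,0],
    [0,0,0],
    [0,0,0],
    [0,0,0],
    [0,0,0],
  ],
  angular=[
    [0,0,0],
    [0,0,0],
    [0,0,0],
    [0,0,0],
    [0,0,0],
    [0,0,0],
  ],
  jaw=[0.2,0.2,0.2,0.2,0.2,0.2],
)

```text
time_s: 13.0
tool_pos: [0.4966, -0.0354, 0.1071]
eef_rot: [3.142, -0.0, 0.649]
contact_force: [-0.6, 0.6, 0.2]
gripper_width: 0.597
grip_force: 0.0
```

Request:
apply_moves(
  delta_pos=[
    [0,0,-0.2],
    [0,0,-0.6],
    [0,0,-1.2],
    [0,0,-1.8],
    [0,0,-2.3],
    [0,0,-2.5],
    [0,0,-2.5],
  ],
  angular=[
    [0,0,0],
    [0,0,0],
    [0,0,0],
    [0,0,0],
    [0,0,0],
    [0,0,0],
    [0,0,0],
  ],
  jaw=[0.2,0.2,0.2,0.2,0.2,0.2,0.2],
)

```text
time_s: 13.7
tool_pos: [0.4974, -0.0355, 0.2337]
eef_rot: [3.139, -0.002, 0.649]
contact_force: [-0.4, 0.4, -0.4]
gripper_width: 0.605
grip_force: 0.0
```

Run:
```python
from h import *
f,W=grab('side')
x,y=.496,-.036
m=(np.hypot(W[...,0]-x,W[...,1]-y)<.02)&(W[...,2]>.1)&(W[...,2]<.17)
print('head',m.sum(),np.nanpercentile(W[m][:,2],[50,90,98,100]),W[m].mean(0))
# grip: from side & top, points around it
C=np.array([.556,.0105])
for n in('side','top'):
    f,W=(f,W) if n=='side' else grab('top')
    px=f['pixels'].astype(int)
    d=W[...,:2]-C; r=np.hypot(d[...,0],d[...,1]); az=np.degrees(np.arctan2(d[...,1],d[...,0]))
    m=(r>.1)&(r<.27)&(W[...,2]>.11)&(W[...,2]<.15)&(abs(az-126)<40)
    dark=m&(px.max(2)<70)
    for k,q in(('all',m),('dark',dark)):
        if q.sum()>20: print(n,k,q.sum(),'r',r[q].min().round(4),r[q].max().round(4),'az',np.median(az[q]).round(2),'zmax',W[q][:,2].max().round(4),W[q].mean(0).round(4))
        v=W[q][:,:2].astype(np.float32)
        if len(v)>20: print(cv2.fitLine(v,cv2.DIST_L2,0,.01,.01).ravel())
s=ctrl.state();print(s['tool_pos'],s['eef_rot'],s['qpos'])
```

```text
head 179 [0.129665   0.14034575 0.14188099 0.14318747] [ 0.49259105 -0.04269957  0.12740955]
side all 518 r 0.1006 0.2692 az 128.66 zmax 0.1438 [0.4402 0.1574 0.1338]
[ 0.5994366  -0.80042225  0.4402436   0.15737557]
side dark 224 r 0.1665 0.2649 az 128.49 zmax 0.1428 [0.4223 0.18   0.1359]
[ 0.57976    -0.81478727  0.42229366  0.18003894]
top all 722 r 0.1001 0.2695 az 125.78 zmax 0.1454 [0.4449 0.165  0.1374]
[ 0.58701557 -0.8095757   0.4448879   0.16504341]
top dark 446 r 0.1075 0.2691 az 126.03 zmax 0.1454 [0.429  0.1858 0.1383]
[ 0.58856726 -0.80844826  0.42903242  0.18581118]
[ 0.49597432 -0.03537795  0.2314328 ] [-3.14102365e+00  6.72207962e-04  6.48745239e-01] [-9.51215402e-02  2.24179051e-01  1.89879466e+00 -4.28151035e-05
  1.01949889e+00  8.26952181e-01]
```

Run:
```python
from h import *
plan([.430,.1845,.20],126)
```

```text
delta [ 1.606 -4.301  0.629] wz -14.805
```

Request:
apply_moves(
  delta_pos=[
    [0.1,-0.3,0],
    [0.3,-0.8,0],
    [0.5,-1.4,0],
    [0.7,-1.9,0],
    [0.9,-2.4,0],
    [1.1,-3.0,0.1],
    [1.3,-3.5,0.2],
    [1.5,-4.0,0.4],
    [1.6,-4.3,0.6],
    [1.6,-4.3,0.6],
  ],
  angular=[
    [0,0,-1],
    [0,0,-2.3],
    [0,0,-3.6],
    [0,0,-4.9],
    [0,0,-6.2],
    [0,0,-7.5],
    [0,0,-8.8],
    [0,0,-10.1],
    [0,0,-11.4],
    [0,0,-12.7],
  ],
  jaw=[0.5,0.5,0.5,0.5,0.5,0.5,0.5,0.5,0.5,0.5],
)

```text
time_s: 14.8
tool_pos: [0.4279, 0.1851, 0.1993]
eef_rot: [-3.136, -0.0, 1.987]
contact_force: [-0.0, 0.1, -0.4]
gripper_width: 0.749
grip_force: 0.0
```

Request:
apply_moves(
  delta_pos=[
    [0,0,0],
    [0,0,0],
    [0,0,0],
    [0,0,0],
  ],
  angular=[
    [0,0,-1],
    [0,0,-2.1],
    [0,0,-2.1],
    [0,0,-2.1],
  ],
  jaw=[0.5,0.5,0.5,0.5],
)

```text
time_s: 15.2
tool_pos: [0.4297, 0.184, 0.201]
eef_rot: [-3.14, -0.001, 2.196]
contact_force: [0.5, 0.3, -0.2]
gripper_width: 0.755
grip_force: 0.0
```

Run:
```python
from h import *
plan([.430,.1845,.109],126)
```

```text
delta [0.006 0.01  1.841] wz -0.034
```

Request:
apply_moves(
  delta_pos=[
    [0,0,0.3],
    [0,0,0.8],
    [0,0,1.3],
    [0,0,1.7],
    [0,0,1.84],
    [0,0,1.84],
  ],
  angular=[
    [0,0,0],
    [0,0,0],
    [0,0,0],
    [0,0,0],
    [0,0,0],
    [0,0,0],
  ],
  jaw=[0.5,0.5,0.5,0.5,0.5,0.5],
)

```text
time_s: 15.8
tool_pos: [0.4297, 0.1839, 0.1092]
eef_rot: [-3.139, -0.001, 2.197]
contact_force: [0.0, -0.2, 0.3]
gripper_width: 0.75
grip_force: 0.0
```

Request:
apply_moves(
  delta_pos=[
    [0,0,0],
    [0,0,0],
    [0,0,0],
    [0,0,0],
    [0,0,0],
    [0,0,0],
    [0,0,0],
  ],
  angular=[
    [0,0,0],
    [0,0,0],
    [0,0,0],
    [0,0,0],
    [0,0,0],
    [0,0,0],
    [0,0,0],
  ],
  jaw=[-1,-1,-1,-1,-1,-1,-1],
  newtons=30,
)

```text
time_s: 16.5
tool_pos: [0.4305, 0.1843, 0.1103]
eef_rot: [3.141, -0.0, 2.198]
contact_force: [-0.3, 0.8, 1.2]
gripper_width: 0.286
grip_force: 30.0
```

```bash
cat >> h.py <<'E'
C=np.array([.5562,.0108])
def arc(steps_deg,r=None):
    """tool-frame rows for a clockwise swing about C from the present pose; also tangential force"""
    s=ctrl.state(); p=s['tool_pos']; yaw=s['eef_rot'][2]
    d=p[:2]-C; az=np.arctan2(d[1],d[0]); r=np.hypot(*d)
    F=s['contact_force'];print('t',s['time_s'],'az',np.degrees(az).round(2),'r',r.round(4),'yaw',np.degrees(yaw).round(2),'Ftan(ccw+)',(F@[-np.sin(az),np.cos(az),0]).round(2),'Frad',(F@[np.cos(az),np.sin(az),0]).round(2),'Fz',F[2].round(1))
    for a in steps_deg:
        b=az-np.radians(a); q=np.r_[C+r*np.array([np.cos(b),np.sin(b)])-p[:2],0]
        print(a,(Ro.from_euler('xyz',[np.pi,0,yaw]).inv().apply(q)/.05).round(3),'wz',round(a/6,3))
E
python3 -c "
from h import *
arc([1,2,4,6,8,10,15])"
```

```text
t 16.5 az 125.92 r 0.2143 yaw 125.96 Ftan(ccw+) -0.26 Frad 0.81 Fz 1.2
1 [-0.001  0.075  0.   ] wz 0.167
2 [-0.003  0.15   0.   ] wz 0.333
4 [-0.011  0.299  0.   ] wz 0.667
6 [-0.024  0.448  0.   ] wz 1.0
8 [-0.042  0.596  0.   ] wz 1.333
10 [-0.066  0.744  0.   ] wz 1.667
15 [-0.147  1.109  0.   ] wz 2.5
```

Request:
apply_moves(
  delta_pos=[
    [0,0.075,0],
    [-0.003,0.15,0],
    [-0.006,0.225,0],
    [-0.01,0.3,0],
    [-0.016,0.375,0],
    [-0.024,0.449,0],
    [-0.032,0.524,0],
    [-0.042,0.598,0],
    [-0.053,0.673,0],
    [-0.065,0.747,0],
  ],
  angular=[
    [0,0,0.167],
    [0,0,0.333],
    [0,0,0.5],
    [0,0,0.667],
    [0,0,0.833],
    [0,0,1.0],
    [0,0,1.167],
    [0,0,1.333],
    [0,0,1.5],
    [0,0,1.667],
  ],
  jaw=[-1,-1,-1,-1,-1,-1,-1,-1,-1,-1],
)

```text
time_s: 17.5
tool_pos: [0.4628, 0.2036, 0.1101]
eef_rot: [-3.142, 0.0, 2.023]
contact_force: [-0.3, -0.1, 2.9]
gripper_width: 0.285
grip_force: 30.0
```

```bash
python3 -c "
from h import *
arc([])"
```

```text
t 17.5 az 115.85 r 0.2143 yaw 115.88 Ftan(ccw+) 0.36 Frad 0.05 Fz 2.9
```

Request:
apply_moves(
  delta_pos=[
    [0,0.075,0],
    [-0.003,0.15,0],
    [-0.006,0.225,0],
    [-0.01,0.3,0],
    [-0.016,0.375,0],
    [-0.024,0.449,0],
    [-0.032,0.524,0],
  ],
  angular=[
    [0,0,0.167],
    [0,0,0.333],
    [0,0,0.5],
    [0,0,0.667],
    [0,0,0.833],
    [0,0,1.0],
    [0,0,1.167],
  ],
  jaw=[-1,-1,-1,-1,-1,-1,-1],
)

```text
time_s: 18.2
tool_pos: [0.4864, 0.2134, 0.1099]
eef_rot: [-3.14, 0.0, 1.901]
contact_force: [-3.7, -2.3, 3.2]
gripper_width: 0.29
grip_force: 30.0
```

```bash
python3 -c "
from h import *
arc([])"
```

```text
t 18.2 az 109.02 r 0.2143 yaw 108.9 Ftan(ccw+) 4.24 Frad -1.02 Fz 3.2
```

Request:
apply_moves(
  delta_pos=[
    [0,0.075,0],
    [-0.003,0.15,0],
    [-0.006,0.225,0],
  ],
  angular=[
    [0,0,0.167],
    [0,0,0.333],
    [0,0,0.5],
  ],
  jaw=[-1,-1,-1],
)

```text
time_s: 18.5
tool_pos: [0.4974, 0.2168, 0.1099]
eef_rot: [-3.141, 0.0, 1.848]
contact_force: [-3.7, -1.3, 2.5]
gripper_width: 0.286
grip_force: 30.0
```

```bash
python3 -c "
from h import *
arc([])"
```

```text
t 18.5 az 105.92 r 0.2143 yaw 105.88 Ftan(ccw+) 3.92 Frad -0.2 Fz 2.5
```

Request:
apply_moves(
  delta_pos=[
    [0,0.075,0],
    [-0.003,0.15,0],
    [-0.006,0.225,0],
  ],
  angular=[
    [0,0,0.167],
    [0,0,0.333],
    [0,0,0.5],
  ],
  jaw=[-1,-1,-1],
)

```text
time_s: 18.8
tool_pos: [0.5085, 0.2197, 0.11]
eef_rot: [-3.141, 0.0, 1.796]
contact_force: [-3.7, -2.1, 2.4]
gripper_width: 0.29
grip_force: 30.0
```

Request:
apply_moves(
  delta_pos=[
    [0,0.075,0],
    [-0.003,0.15,0],
    [-0.006,0.225,0],
  ],
  angular=[
    [0,0,0.167],
    [0,0,0.333],
    [0,0,0.5],
  ],
  jaw=[-1,-1,-1],
)

```text
time_s: 19.1
tool_pos: [0.5196, 0.2218, 0.11]
eef_rot: [-3.141, 0.0, 1.743]
contact_force: [-3.9, -4.0, 2.9]
gripper_width: 0.29
grip_force: 30.0
```

Request:
apply_moves(
  delta_pos=[
    [0,0.075,0],
    [-0.003,0.15,0],
    [-0.006,0.225,0],
  ],
  angular=[
    [0,0,0.167],
    [0,0,0.333],
    [0,0,0.5],
  ],
  jaw=[-1,-1,-1],
)

```text
time_s: 19.4
tool_pos: [0.5306, 0.2234, 0.1099]
eef_rot: [-3.141, 0.0, 1.691]
contact_force: [-3.7, -3.9, 2.3]
gripper_width: 0.289
grip_force: 30.0
```

```bash
python3 -c "
from h import *
arc([])"
```

```text
t 19.4 az 96.86 r 0.2142 yaw 96.88 Ftan(ccw+) 4.14 Frad -3.47 Fz 2.3
```

Request:
apply_moves(
  delta_pos=[
    [-0.005,0.075,0],
    [-0.01,0.15,0],
    [-0.016,0.225,0],
  ],
  angular=[
    [0,0,0.167],
    [0,0,0.333],
    [0,0,0.5],
  ],
  jaw=[-1,-1,-1],
)

```text
time_s: 19.7
tool_pos: [0.542, 0.2243, 0.11]
eef_rot: [-3.141, -0.0, 1.638]
contact_force: [-4.3, -0.9, 2.7]
gripper_width: 0.29
grip_force: 30.0
```

Request:
apply_moves(
  delta_pos=[
    [-0.002,0.075,0],
    [-0.005,0.15,0],
    [-0.01,0.225,0],
  ],
  angular=[
    [0,0,0.167],
    [0,0,0.333],
    [0,0,0.5],
  ],
  jaw=[-1,-1,-1],
)

```text
time_s: 20.0
tool_pos: [0.5533, 0.2246, 0.1101]
eef_rot: [-3.141, -0.0, 1.586]
contact_force: [-5.1, -0.8, 2.6]
gripper_width: 0.289
grip_force: 30.0
```

Request:
apply_moves(
  delta_pos=[
    [-0.001,0.05,0],
    [-0.003,0.1,0],
    [-0.006,0.15,0],
  ],
  angular=[
    [0,0,0.111],
    [0,0,0.222],
    [0,0,0.333],
  ],
  jaw=[-1,-1,-1],
)

```text
time_s: 20.3
tool_pos: [0.5608, 0.2245, 0.1101]
eef_rot: [3.142, -0.0, 1.552]
contact_force: [-5.5, 0.3, 3.3]
gripper_width: 0.29
grip_force: 30.0
```

Request:
apply_moves(
  delta_pos=[
    [-0.001,0.05,0],
    [-0.003,0.1,0],
    [-0.006,0.15,0],
  ],
  angular=[
    [0,0,0.111],
    [0,0,0.222],
    [0,0,0.333],
  ],
  jaw=[-1,-1,-1],
)

```text
time_s: 20.6
tool_pos: [0.5673, 0.2242, 0.11]
eef_rot: [-3.14, -0.0, 1.517]
contact_force: [-10.1, 3.1, 5.5]
gripper_width: 0.287
grip_force: 30.0
```

Request:
apply_moves(
  delta_pos=[
    [0,0,0],
    [0,0,0],
  ],
  angular=[
    [0,0,0],
    [0,0,0],
  ],
  jaw=[-1,-1],
)

```text
time_s: 20.8
tool_pos: [0.5672, 0.2243, 0.11]
eef_rot: [-3.14, -0.0, 1.518]
contact_force: [-7.9, 2.2, 4.1]
gripper_width: 0.29
grip_force: 30.0
```

```bash
python3 -c "
from h import *
arc([])"
```

```text
t 20.8 az 87.04 r 0.2138 yaw 86.96 Ftan(ccw+) 7.98 Frad 1.76 Fz 4.1
```

Request:
apply_moves(
  delta_pos=[
    [0,0.04,0],
    [0,0.075,0],
    [0,0.075,0],
  ],
  angular=[
    [0,0,0.08],
    [0,0,0.167],
    [0,0,0.167],
  ],
  jaw=[-1,-1,-1],
)

```text
time_s: 21.1
tool_pos: [0.5706, 0.2241, 0.11]
eef_rot: [-3.139, 0.0, 1.5]
contact_force: [-10.0, 4.0, 4.9]
gripper_width: 0.292
grip_force: 30.0
```

```bash
python3 -c "
from h import *
arc([])"
```

```text
t 21.1 az 86.15 r 0.2138 yaw 85.96 Ftan(ccw+) 10.26 Frad 3.34 Fz 4.9
```

Request:
apply_moves(
  delta_pos=[
    [0.005,0.075,0],
    [0.007,0.15,0],
    [0.005,0.225,0],
    [0.0,0.3,0],
    [0.0,0.3,0],
  ],
  angular=[
    [0,0,0.167],
    [0,0,0.333],
    [0,0,0.5],
    [0,0,0.667],
    [0,0,0.667],
  ],
  jaw=[-1,-1,-1,-1,-1],
)

```text
time_s: 21.6
tool_pos: [0.5854, 0.2226, 0.1098]
eef_rot: [-3.138, 0.001, 1.43]
contact_force: [-10.3, 1.9, 5.4]
gripper_width: 0.292
grip_force: 30.0
```

```bash
python3 -c "
from h import *
arc([])"
```

```text
t 21.6 az 82.16 r 0.2138 yaw 81.94 Ftan(ccw+) 10.48 Frad 0.44 Fz 5.4
```

Request:
apply_moves(
  delta_pos=[
    [-0.001,0.075,0],
    [-0.003,0.15,0],
    [-0.006,0.225,0],
    [-0.006,0.24,0],
    [-0.006,0.24,0],
    [-0.006,0.24,0],
  ],
  angular=[
    [0,0,0.167],
    [0,0,0.333],
    [0,0,0.5],
    [0,0,0.533],
    [0,0,0.533],
    [0,0,0.533],
  ],
  jaw=[-1,-1,-1,-1,-1,-1],
)

```text
time_s: 22.2
tool_pos: [0.5967, 0.2207, 0.1097]
eef_rot: [-3.138, 0.001, 1.375]
contact_force: [-10.6, 1.4, 4.6]
gripper_width: 0.288
grip_force: 30.0
```

```bash
python3 -c "
from h import *
arc([])"
```

```text
t 22.2 az 79.07 r 0.2138 yaw 78.78 Ftan(ccw+) 10.7 Frad -0.67 Fz 4.6
```

```bash
python3 -c "
from h import *
A=[]
for i in range(12):
    f,W=grab('side','hold' if i==11 else None); s=ctrl.state(); A.append(np.r_[s['tool_pos'],s['contact_force'],s['ft_torque']])
A=np.array(A);m=A.mean(0);print(m.round(3),A.std(0).round(2))
d=m[:2]-C;az=np.arctan2(d[1],d[0]);print(np.degrees(az),m[3:6]@[-np.sin(az),np.cos(az),0])
im=cv2.imread('pics/hold.png')[170:310,200:380]
cv2.imwrite('pics/hold_c.png',cv2.resize(im,None,fx=4,fy=4,interpolation=3))
"
```

```text
[  0.597   0.221   0.11  -11.036   1.398   4.873   0.125   1.803   0.151] [0.   0.   0.   0.44 0.43 0.47 0.03 0.03 0.02]
79.08289234908771 11.101541904065547
```

View pics/hold_c.png

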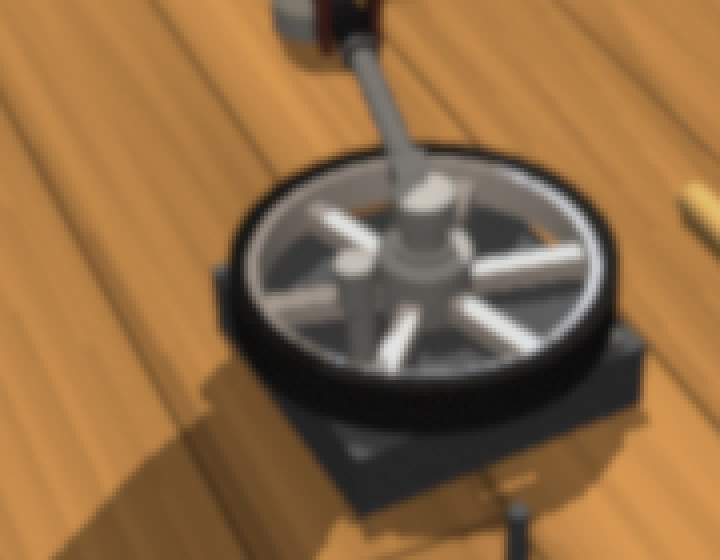

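Request:
apply_moves(
  delta_pos=[
    [0,-0.075,0],
    [-0.003,-0.15,0],
    [-0.006,-0.225,0],
    [-0.01,-0.3,0],
    [-0.016,-0.375,0],
    [-0.024,-0.449,0],
    [-0.032,-0.524,0],
    [-0.036,-0.56,0],
    [-0.036,-0.56,0],
  ],
  angular=[
    [0,0,-0.167],
    [0,0,-0.333],
    [0,0,-0.5],
    [0,0,-0.667],
    [0,0,-0.833],
    [0,0,-1.0],
    [0,0,-1.167],
    [0,0,-1.25],
    [0,0,-1.25],
  ],
  jaw=[-1,-1,-1,-1,-1,-1,-1,-1,-1],
)

```text
time_s: 23.7
tool_pos: [0.5689, 0.2243, 0.1098]
eef_rot: [-3.138, 0.001, 1.506]
contact_force: [-9.7, 2.0, 4.0]
gripper_width: 0.287
grip_force: 30.0
```

```bash
python3 -c "
from h import *
arc([]);print(ctrl.state()['ft_torque'])"
```

```text
t 23.7 az 86.59 r 0.2139 yaw 86.3 Ftan(ccw+) 9.84 Frad 1.37 Fz 4.0
[0.00672404 1.61738985 0.13455636]
```

Request:
apply_moves(
  delta_pos=[
    [0,-0.04,0],
    [-0.001,-0.075,0],
    [-0.002,-0.11,0],
    [-0.003,-0.15,0],
    [-0.003,-0.15,0],
  ],
  angular=[
    [0,0,-0.083],
    [0,0,-0.167],
    [0,0,-0.25],
    [0,0,-0.333],
    [0,0,-0.333],
  ],
  jaw=[-1,-1,-1,-1,-1],
)

```text
time_s: 24.2
tool_pos: [0.5637, 0.2245, 0.1102]
eef_rot: [3.141, 0.0, 1.541]
contact_force: [-2.0, -2.5, 0.9]
gripper_width: 0.291
grip_force: 30.1
```

```bash
python3 -c "
from h import *
arc([]);print(ctrl.state()['ft_torque'])"
```

```text
t 24.2 az 87.99 r 0.2138 yaw 88.27 Ftan(ccw+) 1.88 Frad -2.53 Fz 0.9
[-0.50208247  0.37989975 -0.27326186]
```

Request:
apply_moves(
  delta_pos=[
    [0,-0.02,0],
    [0,-0.02,0],
    [0,-0.02,0],
    [0,-0.02,0],
    [0,-0.02,0],
    [0,-0.02,0],
    [0,-0.02,0],
  ],
  angular=[
    [0,0,0],
    [0,0,0],
    [0,0,0],
    [0,0,0],
    [0,0,0],
    [0,0,0],
    [0,0,0],
  ],
  jaw=[-1,0.4,0.4,0.4,0.4,0.4,0.4],
)

```text
time_s: 24.9
tool_pos: [0.5624, 0.2248, 0.1101]
eef_rot: [3.141, -0.0, 1.541]
contact_force: [0.0, -0.2, -0.4]
gripper_width: 0.7
grip_force: 0.0
```

Request:
apply_moves(
  delta_pos=[
    [0,0,-0.2],
    [0,0,-0.7],
    [0,0,-1.4],
    [0,0,-2.1],
    [0,0,-2.7],
    [0,0,-3.0],
    [0,0,-3.0],
    [0,0,-3.0],
  ],
  angular=[
    [0,0,0],
    [0,0,0],
    [0,0,0],
    [0,0,0],
    [0,0,0],
    [0,0,0],
    [0,0,0],
    [0,0,0],
  ],
  jaw=[0.4,0.4,0.4,0.4,0.4,0.4,0.4,0.4],
)

```text
time_s: 25.7
tool_pos: [0.5618, 0.2245, 0.2593]
eef_rot: [-3.141, 0.0, 1.541]
contact_force: [-0.4, 0.3, -0.6]
gripper_width: 0.697
grip_force: 0.0
```

```bash
python3 -c "
from h import *
f,W=grab('side','end')
x,y=.496,-.036
m=(np.hypot(W[...,0]-x,W[...,1]-y)<.02)&(W[...,2]>.1)&(W[...,2]<.17)
print('head',np.nanpercentile(W[m][:,2],[90,98]),W[m].mean(0),ctrl.state()['time_s'],ctrl.state()['contact_force'])"
```

```text
head [0.13994117 0.1416975 ] [ 0.49034343 -0.04021634  0.12715577] 25.75 [ 0.48447359  0.232581   -0.38369433]
```

View pics/end.png

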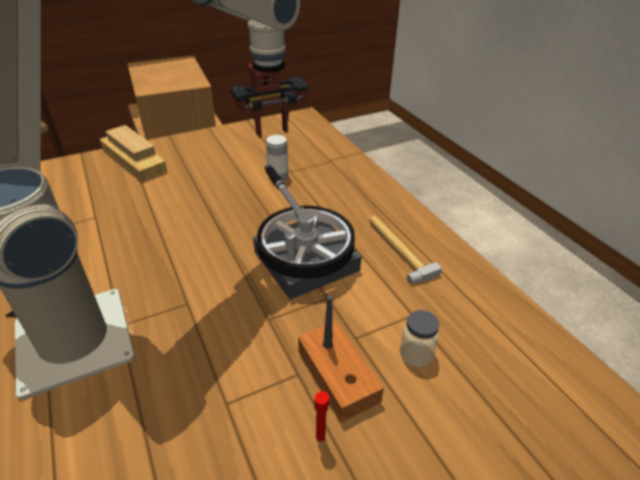

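The pin is seated in the stand with its head near (288,240), and its measured top is at 0.140 m. The wrench has been let go, with its grip near (272,177). The gripper is clear and everything else is where it was.

```bash
python3 -c "
from station import ctrl
print(ctrl.close_job())"
```

```text
the job is handed in; nothing more can be done
None
```

The job is handed in at about 26 s: the pin is fully down in the stand's hole, the wrench was broken over by about 0.13 rad (estimated from arm angle and force), held at least 0.6 s, eased straight and let go, and nothing else was moved.

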